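# Set and hold the jar guide on a cannery changeover bench

### The arm

A 7-joint arm with a two-finger parallel gripper is mounted at the origin on the work surface. World frame = base frame: x ahead of the robot, y to its left, z up, the work surface at z = 0. Lengths are in m, angles in rad, forces in N, time in s.
With the tool pointing down it reaches from about 0.4 to 0.85 m from the base axis. Payload 10.4 kg.
Tool frame: the origin (TCP) lies on the centre line of the jaws, within the pads' length; the fingertips stand 11 mm ahead of it and the grasp point (between the pads) lies 8 mm behind it (tip_reach is the distance from the TCP to the fingertips, in m); z points along the fingers, y is the line along which they close (so a half turn about z gives the same grasp; the last joint's range is limited). The gripper opens to 85 mm and grips with 20 to 120 N. Pads are 22 mm wide; open, the fingers measure 114 mm over their backs; the gripper's body (76 mm by 85 mm) begins 54 mm behind the grasp point. The pads swing forward as they close: fully open they stand 13 mm farther back than shut.
Start: joints at [1.299, 0.332, -0.065, 1.46, 0.022, 1.35, -0.088], TCP at [0.154, -0.606, 0.242] pointing down, gripper open.
Joint ranges: [-2.6, 2.6], [-0.5, 2.12], [-1.47, 1.34], [0.16, 2.42], [-1.27, 4.41], [0.06, 2.06], [-2.6, 2.6]. Speed limits (rad/s): [2.22, 2.22, 2.79, 2.79, 3.14, 3.14, 3.14].

### API

Orientations are given as a unit quaternion [x, y, z, w].
In Python, from workcell import get_obs, camera, hand_in, tip_reach gives the robot as it stands. The module is installed in compiled form; this text tells all that it offers.
- The arm moves only by the tool move_arm, never from a script. Its argument "plan" is a list of rows, each an object with "delta_pos": the shift along the tool's x, y, z in fractions of the full range, 1 being 0.8 m, a list of three; "turn": the turn, a rotation vector about the tool's x, y, z in fractions of the full range, 1 being 2 pi rad, a list of three; "fingers": the closure, from 0 (fully open) to 1 (shut). A call has 1 to 12 rows; each row is the pose to reach, as a shift and turn from the pose commanded when the call began, along the tool's axes at that moment; what a row does not reach only later rows make up. A row lasts 1/8 s, in which the tool goes at most 62.5 mm and 10.7 degrees, less where a joint would pass 70% of its speed; a pose out of reach is approached as far as the arm can. Shift and turn numbers lie between -1 and 1, and a call with a number outside is refused. A call with a gripper value outside its range is refused whole. The fingers move at their own pace and stop on an object; "force" is the grip in N (left out, the last holds). Time passes only in rows, so rows that repeat a pose let the fingers close. It gives the time, the measured TCP pose, the force, the opening and the grip force at its end, in the units of the state.
- get_obs(): the state, without advancing time (a new reading comes with each control period).
- camera(name): name is "side" or "top"; returns a dict with "color" (400x640x3 uint8, red, green, blue), "range_z" (400x640 float32, m along the optical axis (not along the pixel's ray), 0 where there is no reading), "fx", "fy", "cx", "cy" (pixels), "R" (3x3) and "t" (3): a world point X has camera coordinates R X + t. Camera axes: x right, y down, z forward; pixel columns grow to the right and rows downward; lengths in m; the calibration is good to about 2 mm. A picture is of the moment at which its call begins.
- hand_in(): hands the job in; it is judged then, once.
The state is a dict: "clock": time; "joint_pos": joint angles; "joint_velocities": joint speeds; "tau": joint torques, N m; "position": TCP position; "ee_rot": TCP orientation; "ft_force": force on the tool from outside, world axes, zero at the start; "torque": the same for the moment, N m; "grip_width": opening from 0.0 (shut) to 1.0 (fully open); "grasp_force": force on a finger pad.
Only numpy, scipy, OpenCV 4.12 (cv2) and the standard library are available. Lean on these libraries where they do the work, as an engineer would, in place of code of your own. Each camera call takes 0.05 s, during which the arm holds its last target. There are 200 camera calls.

### The job

Swing the red clamp lever open, slide the carriage along its rail until its red pointer stands level with the middle of the green marker, and swing the clamp lever fully shut again. Then, from its rest, draw the yellow ratchet lever towards the jars by exactly four clicks, never as far as a fifth, and finish while holding the lever there: it springs back if let go. Leave the jars and the other things on the bench where they are.

Things in the scene. Friction and masses are not known exactly. Their poses are not given: they have to be found in the camera images.
- station: The fixed jar-guide rig: aluminium base plate 250 x 530 x 12 mm, a rail along its y and, at its +y end, a piece of purple belt lane (380 x 130 mm, belt top at z = 39 mm). Origin on the table under the rig; its y axis is the direction in which the carriage slides towards the jars, z is up. All rig axes below are these. Place and yaw (up to 0.25 rad) vary.
- marker: Green marker clip 20 x 8 x 34 mm fixed on the base plate beside the carriage's far (+x) edge; origin under its centre; its y axis is the rig's y. The red pointer must stand level (same rig y) with its white centre line. Its centre is 23 mm beyond the pointer's tip along rig x.
- carriage (a joint): Position of the grey carriage (plate 190 x 230 x 15 mm) along its rail in m, 0 to 0.12, growing towards the jars. It must travel 40 to 98 mm in that direction to the marker. Sliding resistance about 3 N when the clamp is open; held fast when it is shut.
- pointer (a point): Tip of the small red pointer (6 mm wide) on the far (+x) edge of the carriage, 47 mm above the table.
- carriage_grip (a point): Grip point on the black upright post (diameter 18 mm, straight from 61 mm to 127 mm above the table, grip point at 105 mm) fixed on the carriage, for sliding it.
- clamp (a joint): Red clamp lever in rad: 0 fully shut (lever lies along rig -y), 1.3 fully open, turning clockwise seen from above, so its knob swings from rig -y towards rig -x. Turn it past 1.0 to open, back to 0 to lock. Stays where it is left; friction 2 N at the knob (3 N for the last 0.6 rad of closing, where the brake bites).
- clamp_pivot (a point): Axis of the clamp lever on the carriage, at grip height (105 mm above the table).
- clamp_knob (a point): Grip point on the red clamp lever's upright round post, diameter 18 mm, 70 mm from the clamp's axis, 105 mm above the table; the post stands from 66 mm (top of the lever's arm) to 122 mm.
- ratchet (a joint): Yellow ratchet lever in rad: starts at rest, 0; far stop 1.26. A click is 0.18 rad (20 mm at the post), so four clicks = 0.72. Grows clockwise from above, post moving mainly to rig +y. A spring pulls it back, 3.5 N at rest to 6 N at four clicks, at the post. Resistance eases towards each notch and jumps up 3 N as it seats: that jump is the click. White ticks under the tip: 0 to 7 clicks.
- ratchet_pivot (a point): Axis of the ratchet lever on the carriage, at grip height (105 mm above the table).
- ratchet_grip (a point): Grip point on the yellow lever's upright round post, diameter 18 mm, 110 mm from the ratchet's axis, on the robot's side of it, 105 mm above the table; the post stands from 71 mm (top of the lever's arm) to 127 mm. At rest it lies 205 degrees counter-clockwise from rig +x about the axis.
- jar_a: Loose glass jar of carrots and peas with green lid, diameter 84 mm, 119 mm tall, 0.55 kg, standing on the belt lane (the one nearest the robot); origin under its centre. Leave alone.
- jar_b: Same kind of jar, the middle one on the lane. Leave alone.
- jar_c: Same kind of jar, the farthest one on the lane. Leave alone.
- spare_lid: Loose green jar lid, diameter 80 mm, 14 mm high, on the table on the robot's right. Leave alone.
- wrench: Loose steel wrench lying on the table between robot and rig. Leave alone.
- cleaner: Loose white bottle with blue cap, diameter 68 mm, 190 mm tall, on the table right of the rig. Leave alone.
- brush: Loose hand brush lying on the table far right. Leave alone.

How it is judged:
By the outcome, as a careful person would: the job done as asked, in the order asked, and still so for the second after the job is handed in, while the arm keeps its last pose, push and grip.
It also fails if it takes over 72 s, if anything falls off the work surface, if the arm or the gripper's body presses on something with over 40 N, if the wrist force passes 120 N, or if a joint passes its speed limit or range.

## Working session

There is one attempt and no reset: what is moved stays moved. The work goes in short steps, Python scripts to look and compute and a tool call to move; the robot and the scene stay as the last step left them, time stands still between calls to the robot, and variables do not carry over. Pictures are saved under pics/ and viewed, at most 10 in all, crops included, and the job is handed in when it is done.

Besides the shell and the picture viewer there is one more tool, called after ">>>" in YAML: its name, and indented under it one key for each argument. move_arm: Moves the arm, as the interface text tells. Its arguments: {"type":"object","properties":{"plan":{"type":"array","items":{"type":"object","properties":{"delta_pos":{"type":"array","items":{"type":"number"}},"turn":{"type":"array","items":{"type":"number"}},"fingers":{"type":"number"}}}},"force":{"type":"number"}},"required":["plan"]}

```bash
mkdir -p pics
python3 - <<'E'
from workcell import *
import cv2,numpy as np
o=get_obs();print({k:np.round(v,3) for k,v in o.items()},tip_reach)
for n in("side","top"):
    c=camera(n);cv2.imwrite(f"pics/{n}0.png",c["color"][:,:,::-1]);np.savez(f"{n}0.npz",**c)
    print(n,c["fx"],c["cx"],c["cy"],c["R"].round(3).tolist(),c["t"].round(3))
E
```

```text
{'clock': np.float64(0.0), 'joint_pos': array([ 1.299,  0.333, -0.065,  1.461,  0.022,  1.35 , -0.089]), 'joint_velocities': array([-0.   ,  0.001,  0.002, -0.001,  0.   , -0.001,  0.001]), 'tau': array([-0.0000e+00, -6.2544e+01,  4.9000e-02, -3.9161e+01,  1.6000e-02,
        1.0000e-02, -0.0000e+00]), 'position': array([ 0.154, -0.605,  0.242]), 'ee_rot': array([ 0.992,  0.124, -0.   , -0.001]), 'ft_force': array([-0.384,  0.376, -0.062]), 'torque': array([-0.011,  0.046,  0.033]), 'grasp_force': np.float64(0.0), 'grip_width': np.float64(1.001)} 0.011
side 411.25406535070977 320.6504346940173 196.20651847513378 [[0.988, -0.154, 0.003], [-0.098, -0.641, -0.761], [0.119, 0.752, -0.649]] [-0.566  0.07   1.122]
top 373.8647350489239 317.46910666862703 204.48321942983628 [[-0.019, -1.0, 0.013], [-0.99, 0.017, -0.138], [0.138, -0.016, -0.99]] [-0.089  0.549  1.038]
```

View pics/side0.png

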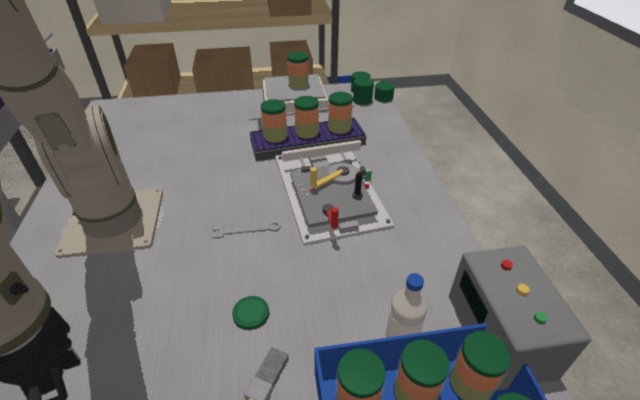

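View pics/top0.png

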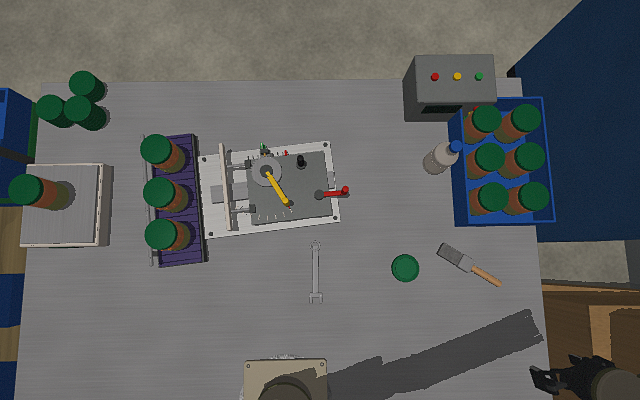

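The side view shows the rig at about (280-385, 150-235), with the red knob at (334,215), the yellow post at (314,176) and the black post at (358,183). The top view shows the rig at (200-340, 145-235), with the red knob at (345,190), the yellow lever from (267,172) to (289,204) and the black post at (300,160). I'll zoom in and measure.

```bash
cat > h.py <<'E'
import numpy as np,cv2
def ray(c,u,v):
    d=np.array([(u-c["cx"])/c["fx"],(v-c["cy"])/c["fy"],1.]);return -c["R"].T@c["t"],c["R"].T@d
def onz(c,u,v,z):
    o,d=ray(c,u,v);return o+d*(z-o[2])/d[2]
def pt(c,u,v):
    z=float(c["range_z"][int(round(v)),int(round(u))]);o,d=ray(c,u,v);return o+d*z
def proj(c,X):
    p=c["R"]@np.asarray(X)+c["t"];return np.array([c["fx"]*p[0]/p[2]+c["cx"],c["fy"]*p[1]/p[2]+c["cy"]])
H={"red":[((0,150,90),(6,255,255)),((174,150,90),(180,255,255))],"yellow":[((18,140,120),(32,255,255))],"green":[((45,120,60),(80,255,255))]}
def mask(c,n):
    h=cv2.cvtColor(c["color"],cv2.COLOR_RGB2HSV);m=0
    for a,b in H[n]: m=m|cv2.inRange(h,a,b)
    return m
def cloud(c,m):
    v,u=np.nonzero(m&(c["range_z"]>0)) if m.dtype==bool else np.nonzero((m>0)&(c["range_z"]>0))
    return np.array([pt(c,a,b) for a,b in zip(u,v)]),u,v
E
python3 - <<'E'
from h import *
for n,(x0,x1,y0,y1) in {"side":(270,400,140,245),"top":(190,360,130,245)}.items():
    c=dict(np.load(f"{n}0.npz"))
    s=4.6
    cv2.imwrite(f"pics/{n}z.png",cv2.resize(c["color"][y0:y1,x0:x1,::-1],None,fx=s,fy=s,interpolation=cv2.INTER_CUBIC))
    for k in H:
        m=mask(c,k);m[:y0]=0;m[y1:]=0;m[:,:x0]=0;m[:,x1:]=0
        N,l,st,ce=cv2.connectedComponentsWithStats(m)
        for i in range(1,N):
            if st[i,4]>4:
                P,_,_=cloud(c,l==i)
                print(n,k,st[i].tolist(),ce[i].round(1),P.min(0).round(3) if len(P) else'',P.max(0).round(3)if len(P) else'')
E
```

```text
side red [365, 185, 3, 3, 8] [366.1 185.9] [ 0.697 -0.014  0.045] [ 0.704 -0.009  0.055]
side red [326, 208, 12, 20, 160] [333.  216.7] [ 0.568 -0.184  0.064] [ 0.585 -0.117  0.126]
side yellow [310, 168, 30, 19, 166] [319.7 177.8] [ 0.541 -0.023  0.067] [0.63  0.032 0.131]
side green [366, 172, 5, 8, 26] [368.  175.5] [0.717 0.054 0.017] [0.73  0.06  0.046]
top red [284, 150, 4, 6, 12] [285.4 152.8] [ 0.692 -0.013  0.047] [ 0.706 -0.005  0.056]
top red [342, 186, 7, 6, 32] [345.2 188.6] [ 0.571 -0.18   0.118] [ 0.585 -0.164  0.128]
top red [324, 191, 19, 6, 80] [332.3 193.1] [ 0.568 -0.168  0.061] [ 0.582 -0.117  0.077]
top yellow [266, 171, 22, 33, 184] [276.6 187.7] [ 0.54  -0.017  0.067] [0.641 0.045 0.131]
top green [260, 143, 1, 5, 5] [260. 145.] [0.721 0.065 0.013] [0.73  0.07  0.049]
top green [263, 146, 3, 3, 5] [264.2 147.2] [0.716 0.054 0.016] [0.731 0.058 0.043]
```

View pics/sidez.png

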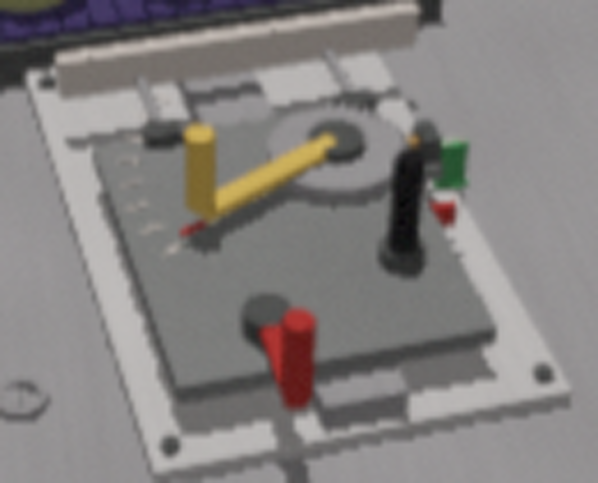

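View pics/topz.png

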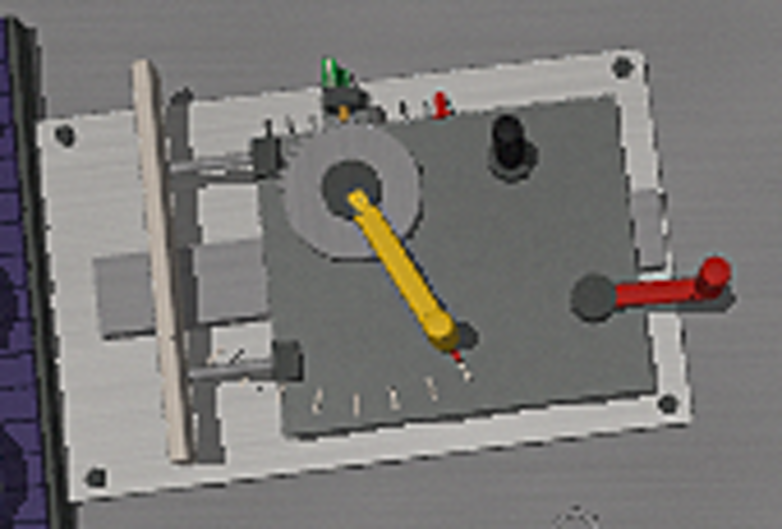

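The side zoom shows the red lever running from the pivot at (268,316) to the knob at (298,320), the yellow post top at (200,132), the black post top at (408,155), the green clip at (453,165) and the red pointer at (443,212). The top zoom shows bolts at (622,68), (668,403), (65,135) and (95,477), with the marker at (333,72) and the pointer at (441,104). The ticks are along the near edge.

Run:
```python
from h import *
t=dict(np.load("top0.npz"));s=dict(np.load("side0.npz"))
T=lambda x,y,z:onz(t,(x+.5)/4.6-.5+190,(y+.5)/4.6-.5+130,z)[:2].round(4)
S=lambda x,y,z:onz(s,(x+.5)/4.6-.5+270,(y+.5)/4.6-.5+140,z)[:2].round(4)
B=[T(*p,.014) for p in((622,68),(668,403),(65,135),(95,477))]
BS=[S(*p,.014) for p in((543,372),(170,446),(47,82))]
print(B,BS)
for a,b in((0,2),(1,3)):
    d=B[b]-B[a];print("yaw y",np.arctan2(-d[0],d[1]),np.linalg.norm(d))
for a,b in((1,0),(3,2)):
    d=B[b]-B[a];print("yaw x",np.arctan2(d[1],d[0]),np.linalg.norm(d))
d=BS[0]-BS[1];print("yaw side x",np.arctan2(d[1],d[0]),np.linalg.norm(d))
d=BS[2]-BS[1];print("yaw side y",np.arctan2(-d[0],d[1]),np.linalg.norm(d))
print("knob",T(715,272,.122),S(299,319,.122))
print("clamp piv",T(592,298,.066),S(267,314,.066))
print("yel",T(437,327,.127),S(200,132,.127))
print("rat piv",T(352,192,.072),S(337,142,.072))
print("blk",T(507,129,.127),S(409,153,.127))
print("ptr",T(441,104,.05),S(443,212,.047))
print("marker",T(333,72,.034),S(453,165,.03))
```

```text
[array([ 0.7334, -0.125 ]), array([ 0.5123, -0.1496]), array([0.6938, 0.2376]), array([0.4716, 0.2136])] [array([ 0.7365, -0.1218]), array([ 0.5126, -0.1482]), array([0.4725, 0.2165])]
yaw y 0.10878014193736837 0.3647559732204533
yaw y 0.11159391828625442 0.36547329587809835
yaw x 0.1108061415004195 0.2224643117446033
yaw x 0.10759368692949356 0.2234923712344562
yaw side x 0.1173678723369706 0.22545103681287437
yaw side y 0.1095134701676985 0.3668979422128176
knob [ 0.5771 -0.1722] [ 0.5793 -0.1714]
clamp piv [ 0.5723 -0.1014] [ 0.5747 -0.104 ]
yel [ 0.5467 -0.0109] [ 0.5504 -0.0091]
rat piv [0.6396 0.0446] [0.6435 0.0412]
blk [ 0.663  -0.0525] [ 0.6659 -0.0471]
ptr [ 0.7006 -0.0088] [ 0.7018 -0.0068]
marker [0.7273 0.0614] [0.726 0.06 ]
```

```bash
cat >> h.py <<'E'
YAW=.110
def rig(a,b): # rig->world 2D
    c,s=np.cos(YAW),np.sin(YAW);return np.array([c*a-s*b,s*a+c*b])
def rows(targets):
    """world [x,y,z,yaw of tool x] -> delta_pos/turn in present tool axes"""
    from workcell import get_obs
    from scipy.spatial.transform import Rotation as R
    o=get_obs();q=R.from_quat(o["ee_rot"]);A=q.as_matrix();y0=np.arctan2(A[1,0],A[0,0])
    print("clock",round(float(o["clock"]),2),"tcp",o["position"].round(4),"yaw",round(y0,3),"F",o["ft_force"].round(1),"w",round(float(o["grip_width"]),3),"g",round(float(o["grasp_force"]),1),"j",o["joint_pos"].round(2))
    for x,y,z,w in targets:
        T=R.from_euler("z",w)*R.from_euler("x",np.pi)
        print((A.T@(np.array([x,y,z])-o["position"])).round(4).tolist(),(q.inv()*T).as_rotvec().round(3).tolist())
E
python3 - <<'E'
from h import *
rows([(.578,-.172,.2,1.681)])
E
```

```text
clock 0.1 tcp [ 0.1538 -0.6054  0.2416] yaw 0.249 F [ 0.6  0.1 -0.6] w 0.998 g 0.0 j [ 1.3   0.33 -0.06  1.46  0.02  1.35 -0.09]
[0.5179, -0.3156, 0.042] [-0.001, -0.001, -1.432]
```

The rows are not in the units I measure in: shifts go in shares of 0.8 m and turns go in shares of 2 pi rad. I convert before sending: 0.518 m / 0.8 = 0.6475, 0.042 m / 0.8 = 0.0525, -1.432 rad / 6.2832 = -0.2279.

>>> move_arm:
  plan:
    - {"delta_pos":[0.6475,-0.395,0.0525],"turn":[0,0,-0.2279],"fingers":0}
    - {"delta_pos":[0.6475,-0.395,0.0525],"turn":[0,0,-0.2279],"fingers":0}
    - {"delta_pos":[0.6475,-0.395,0.0525],"turn":[0,0,-0.2279],"fingers":0}
    - {"delta_pos":[0.6475,-0.395,0.0525],"turn":[0,0,-0.2279],"fingers":0}
    - {"delta_pos":[0.6475,-0.395,0.0525],"turn":[0,0,-0.2279],"fingers":0}
    - {"delta_pos":[0.6475,-0.395,0.0525],"turn":[0,0,-0.2279],"fingers":0}
    - {"delta_pos":[0.6475,-0.395,0.0525],"turn":[0,0,-0.2279],"fingers":0}
    - {"delta_pos":[0.6475,-0.395,0.0525],"turn":[0,0,-0.2279],"fingers":0}
    - {"delta_pos":[0.6475,-0.395,0.0525],"turn":[0,0,-0.2279],"fingers":0}
    - {"delta_pos":[0.6475,-0.395,0.0525],"turn":[0,0,-0.2279],"fingers":0}
    - {"delta_pos":[0.6475,-0.395,0.0525],"turn":[0,0,-0.2279],"fingers":0}
    - {"delta_pos":[0.6475,-0.395,0.0525],"turn":[0,0,-0.2279],"fingers":0}

```text
clock: 1.6
position: [0.5777, -0.1725, 0.1998]
ee_rot: [0.667, 0.745, -0.0, -0.0]
ft_force: [0.1, -0.1, -0.9]
grip_width: 1.0
grasp_force: 0.0
```

Run:
```python
from h import *
rows([(.578,-.172,.2,1.681),(.578,-.172,.097,1.681)])
```

```text
clock 1.6 tcp [ 0.5777 -0.1725  0.1998] yaw 1.68 F [ 0.1 -0.1 -0.9] w 1.0 g 0.0 j [ 0.67  0.37 -0.57  1.55  0.2   1.28  0.18]
[0.0004, 0.0003, -0.0002] [-0.001, 0.0, -0.001]
[0.0005, 0.0004, 0.1028] [-0.001, 0.0, -0.001]
```

Scaled: 0.103 m / 0.8 = 0.1288, 0.052 m / 0.8 = 0.065.

>>> move_arm:
  plan:
    - {"delta_pos":[0,0,0.065],"turn":[0,0,0],"fingers":0.3}
    - {"delta_pos":[0,0,0.1288],"turn":[0,0,0],"fingers":0.3}
    - {"delta_pos":[0,0,0.1288],"turn":[0,0,0],"fingers":0.3}
    - {"delta_pos":[0,0,0.1288],"turn":[0,0,0],"fingers":1}
    - {"delta_pos":[0,0,0.1288],"turn":[0,0,0],"fingers":1}
    - {"delta_pos":[0,0,0.1288],"turn":[0,0,0],"fingers":1}
    - {"delta_pos":[0,0,0.1288],"turn":[0,0,0],"fingers":1}
    - {"delta_pos":[0,0,0.1288],"turn":[0,0,0],"fingers":1}
  force: 20

```text
clock: 2.6
position: [0.5792, -0.1726, 0.0996]
ee_rot: [0.667, 0.745, 0.0, 0.002]
ft_force: [-2.1, -0.3, 7.6]
grip_width: 0.203
grasp_force: 22.1
```

Run:
```python
from h import *
# arc about pivot, opening clockwise by a
p=np.array([.578,-.172])+rig(0,.070)
print(p)
T=[]
for a in np.linspace(0,1.3,10)[1:]:
    k=p+rig(-.07*np.sin(a),-.07*np.cos(a));T.append((*k,.097,1.68-a))
rows(T)
```

```text
[ 0.57031552 -0.10242307]
clock 2.6 tcp [ 0.5792 -0.1726  0.0996] yaw 1.68 F [-2.1 -0.3  7.6] w 0.203 g 22.1 j [ 0.65  0.46 -0.55  1.66  0.27  1.1   0.13]
[0.0015, -0.0112, 0.0026] [0.003, 0.002, 0.145]
[0.0036, -0.0211, 0.0026] [0.003, 0.002, 0.289]
[0.0072, -0.0305, 0.0025] [0.003, 0.001, 0.434]
[0.0121, -0.0394, 0.0025] [0.003, 0.001, 0.578]
[0.0182, -0.0474, 0.0025] [0.003, 0.001, 0.723]
[0.0254, -0.0545, 0.0024] [0.003, 0.001, 0.867]
[0.0336, -0.0605, 0.0024] [0.003, 0.001, 1.011]
[0.0425, -0.0652, 0.0024] [0.004, 0.0, 1.156]
[0.052, -0.0686, 0.0024] [0.004, 0.0, 1.3]
```

Scaled: -0.0665 m / 0.8 = -0.0831, -0.064 m / 0.8 = -0.08, 1.25 rad / 6.2832 = 0.1989.

>>> move_arm:
  plan:
    - {"delta_pos":[0.0013,-0.0125,0.0013],"turn":[0,0,0.0231],"fingers":1}
    - {"delta_pos":[0.0038,-0.025,0.0013],"turn":[0,0,0.0462],"fingers":1}
    - {"delta_pos":[0.0081,-0.0369,0.0013],"turn":[0,0,0.0691],"fingers":1}
    - {"delta_pos":[0.0144,-0.0475,0.0013],"turn":[0,0,0.092],"fingers":1}
    - {"delta_pos":[0.0219,-0.0581,0.0013],"turn":[0,0,0.1151],"fingers":1}
    - {"delta_pos":[0.0313,-0.0669,0.0013],"turn":[0,0,0.138],"fingers":1}
    - {"delta_pos":[0.0413,-0.0744,0.0013],"turn":[0,0,0.1607],"fingers":1}
    - {"delta_pos":[0.0525,-0.08,0.0013],"turn":[0,0,0.184],"fingers":1}
    - {"delta_pos":[0.06,-0.0831,0.0013],"turn":[0,0,0.1989],"fingers":1}
    - {"delta_pos":[0.06,-0.0831,0.0013],"turn":[0,0,0.1989],"fingers":1}

```text
clock: 3.85
position: [0.509, -0.1307, 0.0995]
ee_rot: [0.977, 0.214, 0.003, 0.001]
ft_force: [-0.4, 2.6, 13.7]
grip_width: 0.203
grasp_force: 22.8
```

Run:
```python
from h import *
from workcell import camera
rows([])
t=camera("top");cv2.imwrite("pics/t2.png",cv2.resize(t["color"][130:245,190:360,::-1],None,fx=4.6,fy=4.6,interpolation=cv2.INTER_CUBIC))
```

```text
clock 3.85 tcp [ 0.509  -0.1307  0.0995] yaw 0.431 F [-0.4  2.6 13.7] w 0.203 g 22.8 j [ 0.51  0.27 -0.39  1.87  0.12  1.01 -1.07]
```

View pics/t2.png

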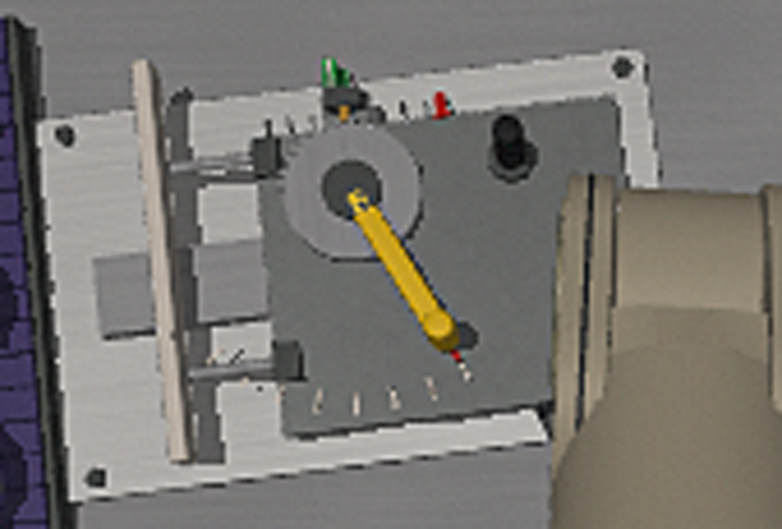

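The view shows the carriage unmoved, with the pointer still at (441,104), and the lever at about 1.25 rad. Next I release it and move to the black post.

Scaled: -0.1 m / 0.8 = -0.125, -0.05 m / 0.8 = -0.0625.

>>> move_arm:
  plan:
    - {"delta_pos":[0,0,0],"turn":[0,0,0],"fingers":0}
    - {"delta_pos":[0,0,0],"turn":[0,0,0],"fingers":0}
    - {"delta_pos":[0,0,0],"turn":[0,0,0],"fingers":0}
    - {"delta_pos":[0,0,-0.0625],"turn":[0,0,0],"fingers":0}
    - {"delta_pos":[0,0,-0.125],"turn":[0,0,0],"fingers":0}
    - {"delta_pos":[0,0,-0.125],"turn":[0,0,0],"fingers":0}

```text
clock: 4.65
position: [0.5088, -0.1319, 0.2002]
ee_rot: [0.977, 0.214, 0.003, 0.002]
ft_force: [-1.1, 0.1, -0.7]
grip_width: 1.0
grasp_force: 0.0
```

Run:
```python
from h import *
rows([(.6645,-.05,.2,.11),(.6645,-.05,.097,.11)])
```

```text
clock 4.65 tcp [ 0.5088 -0.1319  0.2002] yaw 0.431 F [-1.1  0.1 -0.7] w 1.0 g 0.0 j [ 0.53  0.16 -0.4   1.77  0.07  1.22 -1.03]
[0.1757, -0.0095, 0.0011] [0.004, -0.006, 0.321]
[0.1751, -0.01, 0.1041] [0.004, -0.006, 0.321]
```

Scaled: 0.1755 m / 0.8 = 0.2194, -0.01 m / 0.8 = -0.0125, 0.321 rad / 6.2832 = 0.0511.

>>> move_arm:
  plan:
    - {"delta_pos":[0.075,-0.0038,0],"turn":[0,0,0.0255],"fingers":0}
    - {"delta_pos":[0.15,-0.0075,0],"turn":[0,0,0.0511],"fingers":0}
    - {"delta_pos":[0.2194,-0.0125,0.0013],"turn":[0.0006,-0.001,0.0511],"fingers":0.2}
    - {"delta_pos":[0.2194,-0.0125,0.0013],"turn":[0.0006,-0.001,0.0511],"fingers":0.3}
    - {"delta_pos":[0.2194,-0.0125,0.065],"turn":[0.0006,-0.001,0.0511],"fingers":0.3}
    - {"delta_pos":[0.2188,-0.0125,0.1275],"turn":[0.0006,-0.001,0.0511],"fingers":0.3}
    - {"delta_pos":[0.2188,-0.0125,0.1275],"turn":[0.0006,-0.001,0.0511],"fingers":0.3}
    - {"delta_pos":[0.2188,-0.0125,0.1275],"turn":[0.0006,-0.001,0.0511],"fingers":1}
    - {"delta_pos":[0.2188,-0.0125,0.1275],"turn":[0.0006,-0.001,0.0511],"fingers":1}
    - {"delta_pos":[0.2188,-0.0125,0.1275],"turn":[0.0006,-0.001,0.0511],"fingers":1}
    - {"delta_pos":[0.2188,-0.0125,0.1275],"turn":[0.0006,-0.001,0.0511],"fingers":1}
    - {"delta_pos":[0.2188,-0.0125,0.1275],"turn":[0.0006,-0.001,0.0511],"fingers":1}
  force: 30

```text
clock: 6.15
position: [0.663, -0.0501, 0.0971]
ee_rot: [0.999, 0.055, -0.001, -0.001]
ft_force: [-0.5, -2.1, 7.3]
grip_width: 0.202
grasp_force: 29.1
```

```bash
cat > meas.py <<'E'
from h import *
from workcell import camera
def run(tag):
    for n in("side","top"):
        c=camera(n);np.savez(f"{n}{tag}.npz",**c)
        for k in("red","green"):
            m=mask(c,k)
            P,u,v=cloud(c,m)
            g=(P[:,0]>.67)&(P[:,0]<.77)&(P[:,1]>-.05)&(P[:,1]<.12)&(P[:,2]<.07)
            if g.any():
                Q=np.array([onz(c,a,b,.046) for a,b in zip(u[g],v[g])]);q=P[g]
                ry=lambda A:(-np.sin(YAW)*A[:,0]+np.cos(YAW)*A[:,1])*1000
                print(n,k,g.sum(),"ry cloud mean/min/max",ry(q).mean().round(1),ry(q).min().round(1),ry(q).max().round(1),"px",u[g].mean().round(1),v[g].mean().round(1),"rx",(np.cos(YAW)*q[:,0]+np.sin(YAW)*q[:,1]).mean().round(4),"z",q[:,2].min().round(3),q[:,2].max().round(3))
E
python3 - <<'E'
from meas import *
rows([]);run("1")
for n in("side","top"):
    c=dict(np.load(f"{n}1.npz"));u,v=proj(c,(.713,.03,.045)).astype(int)
    cv2.imwrite(f"pics/{n}m.png",cv2.resize(c["color"][v-18:v+18,u-24:u+24,::-1],None,fx=10,fy=10,interpolation=cv2.INTER_NEAREST));print(n,u-24,v-18)
a=cv2.imread("pics/sidem.png");b=cv2.imread("pics/topm.png");cv2.imwrite("pics/m1.png",np.vstack([a,b])[:,:,:][:720]) if 0 else cv2.imwrite("pics/m1.png",cv2.resize(np.hstack([a,b]),None,fx=.83,fy=.83))
E
```

```text
clock 6.15 tcp [ 0.663  -0.0501  0.0971] yaw 0.109 F [-0.5 -2.1  7.3] w 0.202 g 29.1 j [ 0.29  0.56 -0.38  1.49  0.22  1.14 -1.6 ]
side red 10 ry cloud mean/min/max -85.3 -86.6 -83.6 px 365.9 185.0 rx 0.6959 z 0.043 0.055
side green 2 ry cloud mean/min/max -21.9 -22.1 -21.8 px 369.0 178.5 rx 0.7313 z 0.017 0.021
top green 15 ry cloud mean/min/max -19.3 -25.4 -10.5 px 262.2 145.6 rx 0.7287 z 0.013 0.048
side 342 160
top 248 130
```

View pics/m1.png

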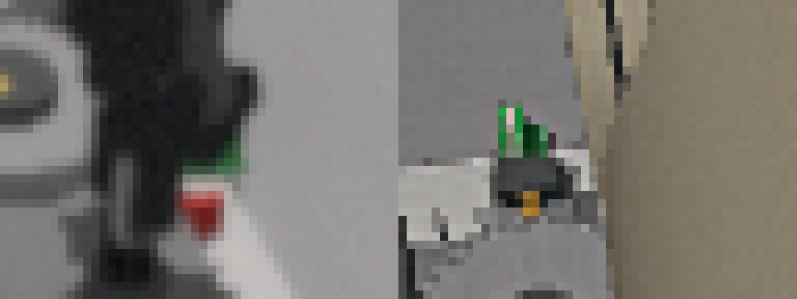

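The left half (side view) shows the pointer at (202,215) and the marker mostly hidden by the fingers. The right half (top view) shows the marker's top face with its white line at about column 511, which is image pixel 261.2.

Run:
```python
from meas import *
rc=lambda X:np.round([(np.cos(YAW)*X[0]+np.sin(YAW)*X[1])*1000,(-np.sin(YAW)*X[0]+np.cos(YAW)*X[1])*1000],1)
t=dict(np.load("top0.npz"));s=dict(np.load("side0.npz"))
print("marker top",rc(onz(t,261.2,144.5,.046)),"ptr top",rc(onz(t,285.4,152.8,.048)))
m=mask(s,"green");m[:160]=0;m[190:]=0;m[:,:360]=0;m[:,376:]=0
P,u,v=cloud(s,m)
for p,a,b in zip(P,u,v): print(a,b,rc(p),p[2].round(3),end=" | ")
print()
m=mask(s,"red");m[:180]=0;m[190:]=0
P,u,v=cloud(s,m);print("side ptr",rc(onz(s,u.mean(),v.mean(),.048)),[rc(p) for p in P])
print(t["color"][141:149,257:269].tolist())
```

```text
marker top [728.4 -17.9] ptr top [694.3 -85.1]
368 172 [725.3 -23.6] 0.046 | 369 172 [728.5 -23.5] 0.046 | 370 172 [731.8 -23.3] 0.045 | 366 173 [718.8 -24.6] 0.045 | 367 173 [722.5 -23.5] 0.043 | 368 173 [726.3 -22.1] 0.041 | 369 173 [728.2 -25.1] 0.043 | 367 174 [722.6 -23.9] 0.04 | 368 174 [725.2 -25.1] 0.04 | 369 174 [729.7 -22.2] 0.037 | 367 175 [722.5 -24.9] 0.037 | 368 175 [726.7 -22.4] 0.034 | 369 175 [729.6 -23.3] 0.034 | 367 176 [722.7 -25. ] 0.033 | 368 176 [726.8 -22.9] 0.03 | 369 176 [730.4 -22.1] 0.029 | 367 177 [725.2 -19.9] 0.025 | 368 177 [726.7 -23.9] 0.027 | 369 177 [729.7 -24.5] 0.027 | 367 178 [724.7 -22. ] 0.023 | 368 178 [726.9 -24.2] 0.024 | 369 178 [730.6 -23.2] 0.022 | 366 179 [721.8 -21.8] 0.019 | 367 179 [724.6 -22.7] 0.019 | 368 179 [728.8 -20.7] 0.017 | 369 179 [730.8 -23.5] 0.019 | 
side ptr [696.6 -85.9] [array([691.4, -89.5]), array([695.1, -88. ]), array([697.8, -88.8]), array([691.6, -89.5]), array([696.2, -86. ]), array([698.7, -87.4]), array([694.6, -90.4]), array([698.9, -87.6])]
[[[120, 120, 120], [120, 121, 120], [123, 119, 120], [122, 119, 120
[... 808 characters left out ...]
, [165, 149, 144], [30, 139, 58], [6, 42, 14], [11, 59, 22], [85, 136, 97], [135, 129, 133], [128, 126, 127], [127, 123, 123]], [[121, 120, 119], [125, 122, 122], [131, 123, 128], [14, 118, 41], [112, 117, 102], [86, 164, 100], [2, 40, 19], [17, 61, 29], [91, 137, 101], [59, 51, 57], [131, 128, 129], [124, 123, 126]], [[121, 120, 120], [126, 121, 124], [129, 122, 127], [42, 110, 60], [111, 120, 101], [97, 137, 100], [2, 47, 16], [13, 63, 27], [42, 100, 55], [63, 54, 60], [135, 132, 131], [117, 115, 115]], [[114, 112, 113], [118, 116, 118], [96, 91, 94], [65, 111, 76], [114, 129, 105], [119, 133, 110], [21, 60, 28], [43, 64, 48], [55, 105, 67], [138, 134, 135], [82, 83, 81], [198, 193, 191]]]
```

Scaled: -0.0665 m / 0.8 = -0.0831, -0.063 m / 0.8 = -0.0788.

>>> move_arm:
  plan:
    - {"delta_pos":[0,-0.0125,0],"turn":[0,0,0],"fingers":1}
    - {"delta_pos":[0,-0.0275,0],"turn":[0,0,0],"fingers":1}
    - {"delta_pos":[0,-0.0425,0],"turn":[0,0,0],"fingers":1}
    - {"delta_pos":[0,-0.0575,0],"turn":[0,0,0],"fingers":1}
    - {"delta_pos":[0,-0.07,0],"turn":[0,0,0],"fingers":1}
    - {"delta_pos":[0,-0.0788,0],"turn":[0,0,0],"fingers":1}
    - {"delta_pos":[0,-0.0831,0],"turn":[0,0,0],"fingers":1}
    - {"delta_pos":[0,-0.0831,0],"turn":[0,0,0],"fingers":1}
    - {"delta_pos":[0,-0.0831,0],"turn":[0,0,0],"fingers":1}

```text
clock: 7.38
position: [0.6556, 0.0169, 0.0971]
ee_rot: [0.998, 0.055, -0.001, -0.001]
ft_force: [-1.1, 0.2, 6.8]
grip_width: 0.201
grasp_force: 29.4
```

Run:
```python
from meas import *
rows([]);run("2")
o=[]
for n in("side","top"):
    c=dict(np.load(f"{n}2.npz"));u,v=proj(c,(.713,.055,.045)).astype(int)
    o.append(cv2.resize(c["color"][v-18:v+18,u-22:u+22,::-1],None,fx=9,fy=9,interpolation=cv2.INTER_NEAREST));print(n,u-22,v-18)
cv2.imwrite("pics/m2.png",np.hstack(o))
```

```text
clock 7.38 tcp [0.6556 0.0169 0.0971] yaw 0.11 F [-1.1  0.2  6.8] w 0.201 g 29.4 j [ 0.2   0.54 -0.4   1.51  0.22  1.13 -1.7 ]
side red 7 ry cloud mean/min/max -18.1 -21.2 -13.3 px 358.0 171.0 rx 0.6955 z 0.048 0.054
side green 33 ry cloud mean/min/max -22.7 -26.4 -19.5 px 367.5 175.8 rx 0.7252 z 0.017 0.045
side 342 154
top 241 130
```

View pics/m2.png

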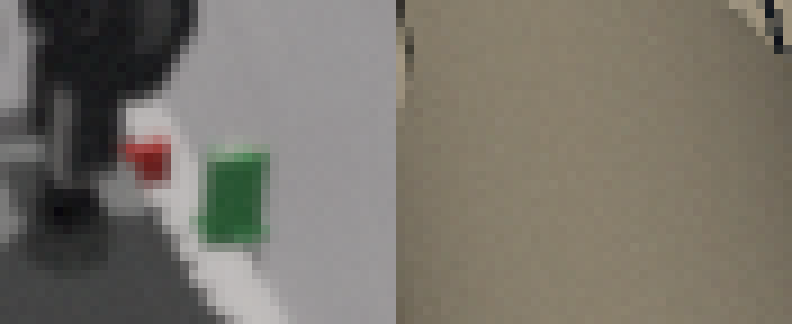

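The side crop shows the red pointer at (148,158) and the marker face at (237,195). The top view is blocked by the arm. I'll release, go above the knob, and measure from there.

Run:
```python
from h import *
rows([(.6556,.0169,.2,.11),(.5016,-.0638,.2,.431)])
```

```text
clock 7.47 tcp [0.6556 0.0169 0.0971] yaw 0.11 F [-1.4  0.6  7. ] w 0.201 g 29.4 j [ 0.2   0.54 -0.4   1.51  0.22  1.13 -1.7 ]
[-0.0003, -0.0003, -0.1029] [-0.002, 0.003, -0.0]
[-0.1622, 0.0631, -0.1026] [-0.003, 0.002, -0.321]
```

Scaled: -0.162 m / 0.8 = -0.2025, -0.108 m / 0.8 = -0.135, -0.321 rad / 6.2832 = -0.0511.

>>> move_arm:
  plan:
    - {"delta_pos":[0,0,0],"turn":[0,0,0],"fingers":0.4}
    - {"delta_pos":[0,0,0],"turn":[0,0,0],"fingers":0.4}
    - {"delta_pos":[0,0,0],"turn":[0,0,0],"fingers":0.4}
    - {"delta_pos":[0,0,-0.0688],"turn":[0,0,0],"fingers":0.4}
    - {"delta_pos":[0,0,-0.1313],"turn":[0,0,0],"fingers":0.4}
    - {"delta_pos":[-0.0675,0.0263,-0.1313],"turn":[-0.0005,0.0003,-0.0255],"fingers":0.4}
    - {"delta_pos":[-0.135,0.0525,-0.1313],"turn":[-0.0005,0.0003,-0.0511],"fingers":0.4}
    - {"delta_pos":[-0.2025,0.0788,-0.1313],"turn":[-0.0005,0.0003,-0.0511],"fingers":0.4}
    - {"delta_pos":[-0.2025,0.0788,-0.1313],"turn":[-0.0005,0.0003,-0.0511],"fingers":0.4}

```text
clock: 8.6
position: [0.4979, -0.0666, 0.2003]
ee_rot: [0.977, 0.212, -0.003, 0.001]
ft_force: [1.1, 0.6, 0.7]
grip_width: 0.6
grasp_force: 0.0
```

Run:
```python
from meas import *
rows([(.5016,-.0638,.097,.431)]);run("3")
o=[]
for n in("side","top"):
    c=dict(np.load(f"{n}3.npz"));u,v=proj(c,(.713,.055,.045)).astype(int)
    o.append(cv2.resize(c["color"][v-18:v+18,u-22:u+22,::-1],None,fx=9,fy=9,interpolation=cv2.INTER_NEAREST));print(n,u-22,v-18)
cv2.imwrite("pics/m3.png",np.hstack(o))
```

```text
clock 8.6 tcp [ 0.4979 -0.0666  0.2003] yaw 0.426 F [1.1 0.6 0.7] w 0.6 g 0.0 j [ 0.48  0.13 -0.47  1.81  0.06  1.22 -1.15]
[0.0052, -0.001, 0.1033] [-0.0, 0.006, -0.005]
side red 6 ry cloud mean/min/max -18.6 -20.5 -14.7 px 358.3 171.2 rx 0.6964 z 0.045 0.055
side green 30 ry cloud mean/min/max -22.2 -25.7 -18.3 px 367.6 175.9 rx 0.7258 z 0.017 0.045
top red 11 ry cloud mean/min/max -15.9 -19.1 -13.8 px 261.5 155.6 rx 0.6934 z 0.047 0.055
top green 23 ry cloud mean/min/max -18.7 -25.1 -10.3 px 262.4 147.6 rx 0.7243 z 0.011 0.048
side 342 154
top 241 130
```

View pics/m3.png

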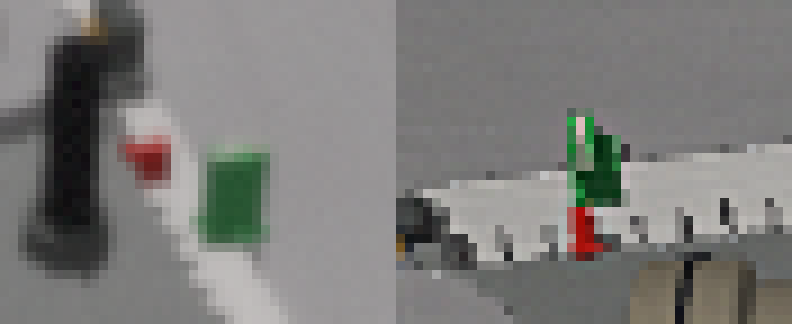

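The top crop (right) shows the marker's top face with its white line at column ~579 and the pointer tip at (581,215). Because of the yaw, this suggests the pointer is slightly too far towards +y, so I'll measure it at sub-pixel level.

Run:
```python
from meas import *
rc=lambda X:np.round([(np.cos(YAW)*X[0]+np.sin(YAW)*X[1])*1000,(-np.sin(YAW)*X[0]+np.cos(YAW)*X[1])*1000],1)
for tag in "03":
    t=dict(np.load(f"top{tag}.npz"));C=t["color"].astype(float)
    for v in range(142,151):  # line: red excess of cols 259..263 where green low red
        r=C[v,259:264]
        w=np.clip(r[1:4,0]-40,0,None)
        # strip = not-background: greenness or white between
        print("L",v,rc(onz(t,(w*np.arange(260,263)).sum()/w.sum(),v,.046)),r[:,0].astype(int),r[:,1].astype(int))
    for v in range(149,160):
        c=C[v];red=np.clip(c[:,0]-c[:,1:].max(1)-20,0,None)
        red[:255]=0;red[292:]=0
        if red.sum()>60: print("P",v,rc(onz(t,(red*np.arange(640)).sum()/red.sum(),v,.048)),[(i,int(red[i])) for i in np.nonzero(red)[0]])
s=dict(np.load("side3.npz"));C=s["color"]
print(C[168:175,354:363].tolist())
```

```text
L 142 [736.  -18.3] [126  88 114  97 127] [121  98 122 120 120]
L 143 [733.  -17.8] [124  33 217  22 134] [117 162 186 141 121]
L 144 [730.  -17.3] [130  51 218  24  69] [121 125 184 134  81]
L 145 [727. -17.] [129  49 165  30   6] [121 124 149 139  42]
L 146 [723.9 -18. ] [131  14 112  86   2] [123 118 117 164  40]
L 147 [720.9 -17.8] [129  42 111  97   2] [122 110 120 137  47]
L 148 [717.9 -17.1] [ 96  65 114 119  21] [ 91 111 129 133  60]
L 149 [714.9 -16.9] [186  46  59  63  70] [184  46  57  61  67]
L 150 [712.1 -15. ] [176  85  62  67  67] [174  87  61  68  69]
P 150 [702.7 -85.5] [(np.int64(284), 13), (np.int64(285), 134), (np.int64(286), 51)]
P 151 [699.8 -84.7] [(np.int64(284), 50), (np.int64(285), 131), (np.int64(286), 61)]
P 152 [696.7 -84.9] [(np.int64(284), 47), (np.int64(285), 129), (np.int64(286), 105)]
P 153 [694.5 -78.5] [(np.int64(264), 24), (np.int64(265), 2), (np.int64(284), 2), (np.int64(285), 128), (np.int64(286), 89)]
P 154 [691.3 -80.1] [(np.int64(264), 27), (np.int64(265), 13), (np.int64(284), 6), (np.int64(285), 136), (np.int64(286), 136), (np.int64(287), 97
[... 1576 characters left out ...]
 [154, 68, 65], [162, 75, 73], [161, 69, 68], [159, 63, 61], [155, 90, 89], [178, 169, 167], [175, 171, 170]], [[125, 123, 121], [114, 99, 96], [128, 66, 65], [126, 42, 41], [114, 29, 28], [112, 31, 29], [123, 76, 75], [175, 169, 168], [182, 180, 178]], [[123, 122, 121], [125, 122, 120], [117, 99, 97], [107, 56, 54], [102, 30, 28], [103, 31, 29], [117, 76, 75], [175, 170, 170], [185, 182, 181]], [[123, 123, 121], [125, 124, 123], [125, 122, 120], [111, 78, 77], [106, 48, 47], [109, 52, 52], [125, 90, 90], [177, 172, 171], [186, 183, 182]], [[126, 126, 125], [124, 124, 124], [124, 124, 122], [121, 105, 104], [133, 106, 105], [143, 123, 122], [155, 138, 138], [180, 176, 175], [186, 183, 182]]]
```

The pointer reads ry -14.7 and the marker line -17.6, so it overshot by about 2.9 mm. I'll go back to the post and shift it -2.8 mm.

Run:
```python
from h import *
rows([(.6559,.0141,.2,.11),(.6559,.0141,.097,.11)])
```

```text
clock 8.7 tcp [ 0.5011 -0.064   0.2009] yaw 0.43 F [-0.4  0.3  0.4] w 0.598 g 0.0 j [ 0.48  0.13 -0.47  1.81  0.06  1.22 -1.15]
[0.1733, -0.0065, 0.0004] [-0.0, 0.003, 0.32]
[0.1736, -0.0064, 0.1034] [-0.0, 0.003, 0.32]
```

Scaled: 0.1735 m / 0.8 = 0.2169, 0.116 m / 0.8 = 0.145, 0.32 rad / 6.2832 = 0.0509.

>>> move_arm:
  plan:
    - {"delta_pos":[0.0725,-0.0025,0],"turn":[0,0,0.0255],"fingers":0.3}
    - {"delta_pos":[0.145,-0.005,0],"turn":[0,0,0.0509],"fingers":0.3}
    - {"delta_pos":[0.2169,-0.0081,0],"turn":[0,0.0005,0.0509],"fingers":0.3}
    - {"delta_pos":[0.2169,-0.0081,0],"turn":[0,0.0005,0.0509],"fingers":0.3}
    - {"delta_pos":[0.2169,-0.0081,0.065],"turn":[0,0.0005,0.0509],"fingers":0.3}
    - {"delta_pos":[0.2169,-0.0081,0.1288],"turn":[0,0.0005,0.0509],"fingers":0.3}
    - {"delta_pos":[0.2169,-0.0081,0.1288],"turn":[0,0.0005,0.0509],"fingers":0.3}
    - {"delta_pos":[0.2169,-0.0081,0.1288],"turn":[0,0.0005,0.0509],"fingers":1}
    - {"delta_pos":[0.2169,-0.0081,0.1288],"turn":[0,0.0005,0.0509],"fingers":1}
    - {"delta_pos":[0.2169,-0.0081,0.1288],"turn":[0,0.0005,0.0509],"fingers":1}
    - {"delta_pos":[0.2169,-0.0081,0.1288],"turn":[0,0.0005,0.0509],"fingers":1}
    - {"delta_pos":[0.2169,-0.0081,0.1288],"turn":[0,0.0005,0.0509],"fingers":1}

```text
clock: 10.2
position: [0.6569, 0.0151, 0.0996]
ee_rot: [0.998, 0.056, 0.002, -0.001]
ft_force: [-0.7, 1.9, 7.7]
grip_width: 0.201
grasp_force: 29.4
```

Run:
```python
from h import *
rows([(.6559,.0141,.097,.11),(.5019,-.0666,.2,.431)])
```

```text
clock 10.2 tcp [0.6569 0.0151 0.0996] yaw 0.111 F [-0.7  1.9  7.7] w 0.201 g 29.4 j [ 0.24  0.55 -0.45  1.51  0.25  1.14 -1.72]
[-0.0011, 0.0009, 0.0025] [-0.001, -0.003, 0.001]
[-0.1628, 0.064, -0.101] [-0.0, -0.003, -0.32]
```

Scaled: 0.0015 m / 0.8 = 0.0019.

>>> move_arm:
  plan:
    - {"delta_pos":[0,0.0019,0],"turn":[0,0,0],"fingers":1}
    - {"delta_pos":[0,0.0019,0],"turn":[0,0,0],"fingers":1}
    - {"delta_pos":[0,0.0019,0],"turn":[0,0,0],"fingers":1}

```text
clock: 10.58
position: [0.6571, 0.0139, 0.0996]
ee_rot: [0.998, 0.056, 0.002, -0.001]
ft_force: [-0.9, 2.6, 7.6]
grip_width: 0.203
grasp_force: 29.4
```

Run:
```python
from h import *
rows([(.6559,.0141,.097,.11),(.5019,-.0666,.2,.431)])
```

```text
clock 10.57 tcp [0.6571 0.0139 0.0996] yaw 0.111 F [-0.9  2.6  7.6] w 0.203 g 29.4 j [ 0.24  0.55 -0.45  1.51  0.25  1.14 -1.72]
[-0.0011, -0.0003, 0.0026] [-0.001, -0.003, 0.001]
[-0.1628, 0.0627, -0.101] [-0.001, -0.003, -0.32]
```

Scaled: -0.162 m / 0.8 = -0.2025, -0.108 m / 0.8 = -0.135, -0.32 rad / 6.2832 = -0.0509.

>>> move_arm:
  plan:
    - {"delta_pos":[0,0,0],"turn":[0,0,0],"fingers":0.4}
    - {"delta_pos":[0,0,0],"turn":[0,0,0],"fingers":0.4}
    - {"delta_pos":[0,0,0],"turn":[0,0,0],"fingers":0.4}
    - {"delta_pos":[0,0,-0.0688],"turn":[0,0,0],"fingers":0.4}
    - {"delta_pos":[0,0,-0.1288],"turn":[0,0,0],"fingers":0.4}
    - {"delta_pos":[-0.0675,0.025,-0.1288],"turn":[0,0,-0.0255],"fingers":0.4}
    - {"delta_pos":[-0.135,0.05,-0.1288],"turn":[0,0,-0.0509],"fingers":0.4}
    - {"delta_pos":[-0.2025,0.0775,-0.1288],"turn":[0,-0.0005,-0.0509],"fingers":0.4}
    - {"delta_pos":[-0.2025,0.0775,-0.1288],"turn":[0,-0.0005,-0.0509],"fingers":0.4}
    - {"delta_pos":[-0.2025,0.0775,-0.1288],"turn":[0,-0.0005,-0.0509],"fingers":0.4}

```text
clock: 11.82
position: [0.5021, -0.0665, 0.2004]
ee_rot: [0.977, 0.214, -0.001, -0.0]
ft_force: [0.7, 0.5, 0.0]
grip_width: 0.599
grasp_force: 0.0
```

```bash
cat >> meas.py <<'E'
rc=lambda X:np.round([(np.cos(YAW)*X[0]+np.sin(YAW)*X[1])*1000,(-np.sin(YAW)*X[0]+np.cos(YAW)*X[1])*1000],1)
def ptr(tag):
    t=dict(np.load(f"top{tag}.npz"));C=t["color"].astype(float)
    for v in range(149,160):
        c=C[v];red=np.clip(c[:,0]-c[:,1:].max(1)-20,0,None)
        red[:255]=0;red[292:]=0
        if red.sum()>60: print("P",v,rc(onz(t,(red*np.arange(640)).sum()/red.sum(),v,.048)),[(int(i),int(red[i])) for i in np.nonzero(red)[0]])
E
python3 - <<'E'
from meas import *
rows([(.502,-.0666,.097,.431)]);run("4");ptr("4")
E
```

```text
clock 11.82 tcp [ 0.5021 -0.0665  0.2004] yaw 0.431 F [0.7 0.5 0. ] w 0.599 g 0.0 j [ 0.53  0.14 -0.53  1.8   0.08  1.22 -1.16]
[0.0001, 0.0001, 0.1034] [-0.001, 0.003, -0.0]
side red 8 ry cloud mean/min/max -21.7 -25.0 -19.0 px 358.5 171.8 rx 0.6958 z 0.045 0.054
side green 33 ry cloud mean/min/max -23.0 -27.2 -19.9 px 367.5 175.8 rx 0.7251 z 0.019 0.046
top red 10 ry cloud mean/min/max -18.9 -20.9 -16.4 px 262.5 155.0 rx 0.6948 z 0.048 0.056
top green 21 ry cloud mean/min/max -18.4 -25.4 -10.7 px 262.2 147.2 rx 0.7248 z 0.013 0.049
P 153 [702.1 -17.8] [(261, 60), (262, 150), (263, 74)]
P 154 [699.1 -17.8] [(261, 52), (262, 133), (263, 96)]
P 155 [696.  -18.2] [(261, 3), (262, 126), (263, 97)]
P 156 [693.1 -18. ] [(261, 5), (262, 130), (263, 120)]
P 157 [690.1 -17.8] [(261, 55), (262, 136), (263, 134), (264, 24), (265, 16)]
```

The pointer is now at -17.8 against the marker line at -17.6, which is level. Now I cage the knob and close the clamp.

Scaled: 0.103 m / 0.8 = 0.1288, 0.1 m / 0.8 = 0.125.

>>> move_arm:
  plan:
    - {"delta_pos":[0.0006,-0.0031,0.0625],"turn":[0,0,0],"fingers":0.4}
    - {"delta_pos":[0.0006,-0.0031,0.125],"turn":[0,0,0],"fingers":0.4}
    - {"delta_pos":[0.0006,-0.0031,0.1288],"turn":[0,0,0],"fingers":0.4}
    - {"delta_pos":[0.0006,-0.0031,0.1288],"turn":[0,0,0],"fingers":0.72}
    - {"delta_pos":[0.0006,-0.0031,0.1288],"turn":[0,0,0],"fingers":0.72}
    - {"delta_pos":[0.0006,-0.0031,0.1288],"turn":[0,0,0],"fingers":0.72}
  force: 20

```text
clock: 12.68
position: [0.5015, -0.0643, 0.0983]
ee_rot: [0.977, 0.214, -0.001, 0.0]
ft_force: [0.4, -0.8, 0.2]
grip_width: 0.281
grasp_force: 0.0
```

Run:
```python
from h import *
p=np.array([.5645,-.0358]);T=[]
for a in list(np.linspace(1.25,0.05,10)[1:])+[-.02,-.06]:
    k=p+rig(-.07*np.sin(a),-.07*np.cos(a));T.append((*k,.097,1.68-max(a,0)))
rows(T)
```

```text
clock 12.68 tcp [ 0.5015 -0.0643  0.0983] yaw 0.431 F [ 0.4 -0.8  0.2] w 0.281 g 0.0 j [ 0.5   0.25 -0.52  1.91  0.15  1.02 -1.22]
[-0.0002, 0.0097, 0.0013] [-0.0, 0.002, -0.133]
[0.0016, 0.0189, 0.0013] [-0.0, 0.002, -0.266]
[0.0047, 0.0277, 0.0013] [-0.0, 0.002, -0.399]
[0.0089, 0.036, 0.0013] [-0.001, 0.002, -0.533]
[0.0141, 0.0437, 0.0013] [-0.001, 0.002, -0.666]
[0.0204, 0.0506, 0.0012] [-0.001, 0.002, -0.799]
[0.0275, 0.0567, 0.0012] [-0.001, 0.002, -0.933]
[0.0353, 0.0617, 0.0012] [-0.001, 0.002, -1.066]
[0.0438, 0.0657, 0.0012] [-0.001, 0.002, -1.199]
[0.0484, 0.0673, 0.0012] [-0.001, 0.002, -1.249]
[0.0511, 0.068, 0.0012] [-0.001, 0.002, -1.249]
```

Scaled: 0.0673 m / 0.8 = 0.0841, 0.0657 m / 0.8 = 0.0821, -1.249 rad / 6.2832 = -0.1988.

>>> move_arm:
  plan:
    - {"delta_pos":[-0.0003,0.0121,0.0013],"turn":[0,0,-0.0212],"fingers":0.72}
    - {"delta_pos":[0.002,0.0236,0.0013],"turn":[0,0,-0.0423],"fingers":0.72}
    - {"delta_pos":[0.0059,0.0346,0.0013],"turn":[0,0,-0.0635],"fingers":0.72}
    - {"delta_pos":[0.0111,0.045,0.0013],"turn":[0,0,-0.0848],"fingers":0.72}
    - {"delta_pos":[0.0176,0.0546,0.0013],"turn":[0,0,-0.106],"fingers":0.72}
    - {"delta_pos":[0.0255,0.0633,0.0013],"turn":[0,0,-0.1273],"fingers":0.72}
    - {"delta_pos":[0.0344,0.0709,0.0013],"turn":[0,0,-0.1485],"fingers":0.72}
    - {"delta_pos":[0.0441,0.0771,0.0013],"turn":[0,0,-0.1697],"fingers":0.72}
    - {"delta_pos":[0.0548,0.0821,0.0013],"turn":[0,0,-0.191],"fingers":0.72}
    - {"delta_pos":[0.0605,0.0841,0.0013],"turn":[0,0,-0.1988],"fingers":0.72}
    - {"delta_pos":[0.0605,0.0841,0.0013],"turn":[0,0,-0.1988],"fingers":0.72}

```text
clock: 14.05
position: [0.5729, -0.1056, 0.0961]
ee_rot: [0.668, 0.744, -0.001, -0.001]
ft_force: [-1.1, 0.8, -1.2]
grip_width: 0.279
grasp_force: 0.3
```

Run:
```python
from h import *
rows([])
```

```text
clock 14.05 tcp [ 0.5729 -0.1056  0.0961] yaw 1.679 F [-1.1  0.8 -1.2] w 0.279 g 0.3 j [ 0.64  0.45 -0.66  1.71  0.31  1.09 -0.01]
```

Scaled: 0.004 m / 0.8 = 0.005, 0.003 m / 0.8 = 0.0038.

>>> move_arm:
  plan:
    - {"delta_pos":[0,0.0019,0],"turn":[0,0,0],"fingers":0.72}
    - {"delta_pos":[0,0.0038,0],"turn":[0,0,0],"fingers":0.72}
    - {"delta_pos":[0,0.005,0],"turn":[0,0,0],"fingers":0.72}
    - {"delta_pos":[0,0.005,0],"turn":[0,0,0],"fingers":0.72}

```text
clock: 14.55
position: [0.5766, -0.1047, 0.0955]
ee_rot: [0.668, 0.745, -0.002, -0.002]
ft_force: [-2.8, -1.7, 1.0]
grip_width: 0.276
grasp_force: 1.6
```

>>> move_arm:
  plan:
    - {"delta_pos":[0,0.0025,0],"turn":[0,0,0],"fingers":0.72}
    - {"delta_pos":[0,0.005,0],"turn":[0,0,0],"fingers":0.72}
    - {"delta_pos":[0,0.005,0],"turn":[0,0,0],"fingers":0.72}

```text
clock: 14.92
position: [0.5771, -0.1048, 0.0951]
ee_rot: [0.668, 0.744, -0.005, -0.004]
ft_force: [-23.7, -2.9, 16.1]
grip_width: 0.283
grasp_force: 11.5
```

The force rose to 24 N against the stop, so the clamp is shut. I back off, lift, and check.

>>> move_arm:
  plan:
    - {"delta_pos":[0,-0.0063,0],"turn":[0,0,0],"fingers":0.4}
    - {"delta_pos":[0,-0.0063,0],"turn":[0,0,0],"fingers":0.4}
    - {"delta_pos":[0,-0.0063,0],"turn":[0,0,0],"fingers":0.4}
    - {"delta_pos":[0,-0.0063,-0.0625],"turn":[0,0,0],"fingers":0.4}
    - {"delta_pos":[0,-0.0063,-0.1288],"turn":[0,0,0],"fingers":0.4}
    - {"delta_pos":[-0.075,-0.0375,-0.1288],"turn":[0,0,0],"fingers":0.4}
    - {"delta_pos":[-0.15,-0.075,-0.1288],"turn":[0,0,0],"fingers":0.4}
    - {"delta_pos":[-0.1875,-0.0875,-0.1288],"turn":[0,0,0],"fingers":0.4}
    - {"delta_pos":[-0.1875,-0.0875,-0.1288],"turn":[0,0,0],"fingers":0.4}

```text
clock: 16.05
position: [0.5266, -0.2649, 0.1985]
ee_rot: [0.67, 0.743, -0.002, -0.001]
ft_force: [-0.1, 1.1, -0.4]
grip_width: 0.607
grasp_force: 0.0
```

Run:
```python
from meas import *
rows([]);run("5");ptr("5")
o=[]
for n,(x0,x1,y0,y1) in {"side":(290,390,140,245),"top":(200,350,130,245)}.items():
    c=dict(np.load(f"{n}5.npz"));im=c["color"][y0:y1,x0:x1,::-1];o.append(cv2.resize(im,None,fx=3.2 if n=="top" else 3.2*115/105,fy=3.2*115/(y1-y0),interpolation=cv2.INTER_CUBIC))
im=np.hstack(o);cv2.imwrite("pics/m5.png",im[:, :800]);print(im.shape,o[0].shape)
```

```text
clock 16.05 tcp [ 0.5266 -0.2649  0.1985] yaw 1.674 F [-0.1  1.1 -0.4] w 0.607 g 0.0 j [ 0.89  0.35 -0.62  1.59  0.21  1.28  0.34]
side red 8 ry cloud mean/min/max -21.5 -23.7 -19.4 px 358.5 171.8 rx 0.6959 z 0.047 0.056
side green 33 ry cloud mean/min/max -23.2 -25.7 -19.2 px 367.5 175.8 rx 0.725 z 0.017 0.046
top red 10 ry cloud mean/min/max -19.0 -21.2 -17.2 px 262.5 155.0 rx 0.6945 z 0.05 0.056
top green 20 ry cloud mean/min/max -18.4 -25.3 -10.1 px 262.2 147.3 rx 0.7248 z 0.012 0.049
P 153 [702.1 -17.8] [(261, 63), (262, 145), (263, 71)]
P 154 [699.1 -17.8] [(261, 53), (262, 130), (263, 95)]
P 155 [696.1 -18.2] [(261, 6), (262, 124), (263, 96)]
P 156 [693.1 -18.1] [(261, 4), (262, 128), (263, 126)]
P 157 [690.1 -17.8] [(261, 56), (262, 135), (263, 135), (264, 22), (265, 18)]
(368, 830, 3) (368, 350, 3)
```

View pics/m5.png

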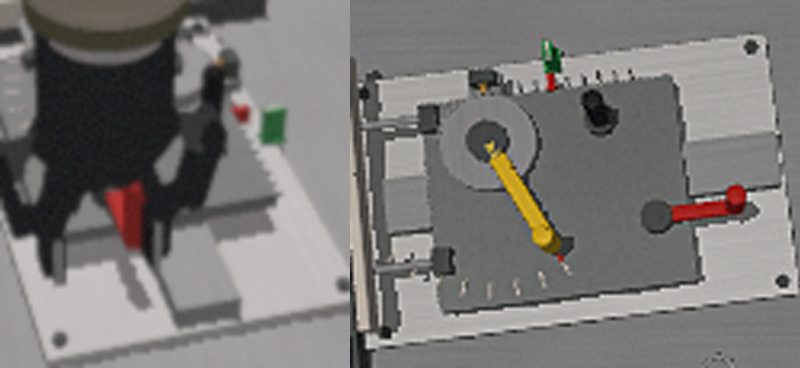

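The top view (right) shows the clamp lever shut along -y with its knob at (735,197), and the pointer under the marker at (551,75). Measured values are unchanged. The yellow post is at (546,236). Next is the ratchet.

Run:
```python
from meas import *
t=dict(np.load("top5.npz"))
f=lambda x,y:(200+(x-350+.5)/3.2-.5,130+(y+.5)/3.2-.5)
print("post",onz(t,*f(544,236),.127).round(4),"piv",onz(t,*f(488,140),.072).round(4))
for x,y in((365,100),(365,200),(367,300),(440,260),(395,265)): print("bar",pt(t,*f(x,y)).round(3))
rows([(.5405,.0545,.2,.546),(.5405,.0545,.097,.546)])
```

```text
post [0.5406 0.0532 0.127 ] piv [0.6347 0.1102 0.072 ]
bar [0.688 0.236 0.015]
bar [0.584 0.219 0.064]
bar [0.495 0.211 0.079]
bar [0.53  0.153 0.064]
bar [0.528 0.195 0.053]
clock 16.15 tcp [ 0.5282 -0.2605  0.1988] yaw 1.68 F [ 0.7  0.2 -0.3] w 0.598 g 0.0 j [ 0.88  0.35 -0.62  1.59  0.21  1.28  0.34]
[0.3118, 0.0465, -0.0011] [-0.004, 0.001, 1.134]
[0.3117, 0.0469, 0.1019] [-0.004, 0.001, 1.134]
```

Scaled: 0.3115 m / 0.8 = 0.3894, -0.001 m / 0.8 = -0.0013, 1.134 rad / 6.2832 = 0.1805.

>>> move_arm:
  plan:
    - {"delta_pos":[0.065,0.01,0],"turn":[0,0,0.0286],"fingers":0.4}
    - {"delta_pos":[0.13,0.02,0],"turn":[0,0,0.0573],"fingers":0.4}
    - {"delta_pos":[0.195,0.0288,0],"turn":[0,0,0.0859],"fingers":0.4}
    - {"delta_pos":[0.26,0.0388,0],"turn":[0,0,0.1146],"fingers":0.4}
    - {"delta_pos":[0.325,0.0488,0],"turn":[0,0,0.1432],"fingers":0.4}
    - {"delta_pos":[0.3894,0.0588,-0.0013],"turn":[-0.0006,0.0002,0.1719],"fingers":0.4}
    - {"delta_pos":[0.3894,0.0588,-0.0013],"turn":[-0.0006,0.0002,0.1805],"fingers":0.4}
    - {"delta_pos":[0.3894,0.0588,-0.0013],"turn":[-0.0006,0.0002,0.1805],"fingers":0.4}
    - {"delta_pos":[0.3894,0.0588,-0.0013],"turn":[-0.0006,0.0002,0.1805],"fingers":0.4}

```text
clock: 17.27
position: [0.5405, 0.0538, 0.1996]
ee_rot: [0.963, 0.27, -0.0, 0.0]
ft_force: [0.8, 0.1, -0.1]
grip_width: 0.604
grasp_force: 0.0
```

Run:
```python
from h import *
rows([(.5406,.0532,.097,.546)])
```

```text
clock 17.27 tcp [0.5405 0.0538 0.1996] yaw 0.547 F [ 0.8  0.1 -0.1] w 0.604 g 0.0 j [ 0.4   0.25 -0.66  1.71  0.16  1.24 -1.33]
[-0.0002, 0.0005, 0.1026] [0.001, 0.001, 0.001]
```

Scaled: 0.102 m / 0.8 = 0.1275, 0.0005 m / 0.8 = 0.0006.

>>> move_arm:
  plan:
    - {"delta_pos":[0,0.0006,0.0625],"turn":[0,0,0],"fingers":0.4}
    - {"delta_pos":[0,0.0006,0.1275],"turn":[0,0,0],"fingers":0.4}
    - {"delta_pos":[0,0.0006,0.1275],"turn":[0,0,0],"fingers":0.4}
    - {"delta_pos":[0,0.0006,0.1275],"turn":[0,0,0],"fingers":1}
    - {"delta_pos":[0,0.0006,0.1275],"turn":[0,0,0],"fingers":1}
    - {"delta_pos":[0,0.0006,0.1275],"turn":[0,0,0],"fingers":1}
    - {"delta_pos":[0,0.0006,0.1275],"turn":[0,0,0],"fingers":1}
    - {"delta_pos":[0,0.0006,0.1275],"turn":[0,0,0],"fingers":1}
  force: 40

```text
clock: 18.27
position: [0.5415, 0.0546, 0.1002]
ee_rot: [0.963, 0.27, 0.001, 0.0]
ft_force: [-5.4, 2.4, 8.2]
grip_width: 0.203
grasp_force: 38.9
```

```bash
cat > r.py <<'E'
from h import *
from workcell import get_obs
piv=np.array([.6347,.1102])
def arc(angles,p=None):
    """tool-frame rows along the lever's arc from the present angle"""
    o=get_obs();d=o["position"][:2]-piv
    th=(np.arctan2(d[1],d[0])-YAW)%(2*np.pi);a0=np.deg2rad(205)-th
    u=-rig(np.cos(th-np.pi/2),np.sin(th-np.pi/2)) # backwards dir
    F=o["ft_force"];print("lever angle",a0.round(3),"r",np.linalg.norm(d).round(4),"tangential F",(F[:2]@u).round(1),"radial",(F[:2]@d/np.linalg.norm(d)).round(1))
    T=[]
    for a in angles:
        w=np.deg2rad(205)-a;T.append((*(piv+rig(.110*np.cos(w),.110*np.sin(w))),.097,.546-a))
    rows(T)
E
python3 -c "
from r import *
arc([0,.06,.12,.18,.24,.30,.36,.42,.48,.54,.60,.63])"
```

```text
lever angle 0.009 r 0.1085 tangential F -4.8 radial 3.4
clock 18.27 tcp [0.5415 0.0546 0.1002] yaw 0.547 F [-5.4  2.4  8.2] w 0.203 g 38.9 j [ 0.36  0.35 -0.64  1.81  0.24  1.05 -1.39]
[-0.0015, 0.0009, 0.0032] [0.001, -0.002, 0.001]
[-0.0013, -0.0057, 0.0032] [0.001, -0.002, 0.061]
[-0.0007, -0.0122, 0.0032] [0.001, -0.002, 0.121]
[0.0003, -0.0188, 0.0032] [0.001, -0.002, 0.181]
[0.0017, -0.0252, 0.0032] [0.001, -0.002, 0.241]
[0.0034, -0.0316, 0.0032] [0.001, -0.002, 0.301]
[0.0056, -0.0378, 0.0032] [0.001, -0.002, 0.361]
[0.0081, -0.0439, 0.0032] [0.001, -0.002, 0.421]
[0.0109, -0.0499, 0.0032] [0.001, -0.002, 0.481]
[0.0142, -0.0556, 0.0032] [0.001, -0.002, 0.541]
[0.0177, -0.0612, 0.0032] [0.001, -0.002, 0.601]
[0.0196, -0.0639, 0.0032] [0.001, -0.002, 0.631]
```

Scaled: -0.0448 m / 0.8 = -0.056, -0.0387 m / 0.8 = -0.0484, 0.42 rad / 6.2832 = 0.0668.

>>> move_arm:
  plan:
    - {"delta_pos":[0.0003,-0.0083,0],"turn":[0,0,0.0095],"fingers":1}
    - {"delta_pos":[0.001,-0.0164,0],"turn":[0,0,0.0191],"fingers":1}
    - {"delta_pos":[0.0023,-0.0246,0],"turn":[0,0,0.0286],"fingers":1}
    - {"delta_pos":[0.004,-0.0326,0],"turn":[0,0,0.0382],"fingers":1}
    - {"delta_pos":[0.0061,-0.0406,0],"turn":[0,0,0.0477],"fingers":1}
    - {"delta_pos":[0.0089,-0.0484,0],"turn":[0,0,0.0573],"fingers":1}
    - {"delta_pos":[0.012,-0.056,0],"turn":[0,0,0.0668],"fingers":1}
    - {"delta_pos":[0.012,-0.056,0],"turn":[0,0,0.0668],"fingers":1}

```text
clock: 19.27
position: [0.5264, 0.0965, 0.1002]
ee_rot: [0.998, 0.063, 0.001, 0.001]
ft_force: [-5.7, -2.7, 10.4]
grip_width: 0.203
grasp_force: 39.5
```

```bash
python3 -c "
from r import *
arc([.42,.48,.54,.60,.66,.70,.72,.74,.76])"
```

```text
lever angle 0.421 r 0.1091 tangential F 1.9 radial 6.0
clock 19.27 tcp [0.5264 0.0965 0.1002] yaw 0.125 F [-5.7 -2.7 10.4] w 0.203 g 39.5 j [ 0.25  0.32 -0.6   1.84  0.21  1.04 -1.88]
[-0.0009, 0.0001, 0.0032] [0.002, -0.002, -0.001]
[-0.0007, -0.0065, 0.0032] [0.002, -0.002, 0.059]
[-0.0001, -0.0131, 0.0031] [0.002, -0.002, 0.119]
[0.0009, -0.0196, 0.0031] [0.002, -0.002, 0.179]
[0.0023, -0.0261, 0.0031] [0.002, -0.002, 0.239]
[0.0034, -0.0303, 0.0031] [0.002, -0.002, 0.279]
[0.004, -0.0325, 0.0031] [0.002, -0.002, 0.299]
[0.0047, -0.0346, 0.0031] [0.002, -0.002, 0.319]
[0.0054, -0.0366, 0.0031] [0.002, -0.002, 0.339]
```

Scaled: -0.0262 m / 0.8 = -0.0328, 0.0032 m / 0.8 = 0.004, 0.24 rad / 6.2832 = 0.0382.

>>> move_arm:
  plan:
    - {"delta_pos":[0.0003,-0.0083,0],"turn":[0,0,0.0095],"fingers":1}
    - {"delta_pos":[0.001,-0.0165,0],"turn":[0,0,0.0191],"fingers":1}
    - {"delta_pos":[0.0023,-0.0246,0],"turn":[0,0,0.0286],"fingers":1}
    - {"delta_pos":[0.004,-0.0328,0],"turn":[0,0,0.0382],"fingers":1}
    - {"delta_pos":[0.004,-0.0328,0],"turn":[0,0,0.0382],"fingers":1}

```text
clock: 19.9
position: [0.5259, 0.1236, 0.1001]
ee_rot: [0.998, -0.057, 0.001, 0.001]
ft_force: [-9.3, -2.1, 11.5]
grip_width: 0.2
grasp_force: 39.6
```

```bash
python3 -c "
from r import *
arc([.66,.68,.70,.72,.73,.74,.76])"
```

```text
lever angle 0.669 r 0.1096 tangential F 3.2 radial 9.0
clock 19.9 tcp [0.5259 0.1236 0.1001] yaw -0.114 F [-9.3 -2.1 11.5] w 0.2 g 39.6 j [ 0.18  0.33 -0.57  1.82  0.21  1.04 -2.16]
[-0.0004, 0.001, 0.0031] [0.001, -0.001, -0.0]
[-0.0004, -0.0012, 0.0031] [0.001, -0.001, 0.02]
[-0.0003, -0.0034, 0.0031] [0.001, -0.001, 0.04]
[-0.0002, -0.0056, 0.0031] [0.001, -0.001, 0.06]
[-0.0002, -0.0067, 0.0031] [0.001, -0.001, 0.07]
[-0.0001, -0.0078, 0.0031] [0.001, -0.001, 0.08]
[0.0001, -0.01, 0.0031] [0.001, -0.001, 0.1]
```

Scaled: -0.0036 m / 0.8 = -0.0045, 0.0003 m / 0.8 = 0.0004, 0.02 rad / 6.2832 = 0.0032.

>>> move_arm:
  plan:
    - {"delta_pos":[0.0003,-0.0028,0],"turn":[0,0,0.0032],"fingers":1}
    - {"delta_pos":[0.0004,-0.0045,0],"turn":[0,0,0.0053],"fingers":1}
    - {"delta_pos":[0.0004,-0.0045,0],"turn":[0,0,0.0053],"fingers":1}

```text
clock: 20.27
position: [0.5263, 0.1267, 0.1001]
ee_rot: [0.997, -0.073, 0.0, 0.001]
ft_force: [-10.1, -3.6, 13.3]
grip_width: 0.196
grasp_force: 39.8
```

```bash
python3 -c "
from r import *
arc([])"
```

```text
lever angle 0.697 r 0.1096 tangential F 5.1 radial 9.4
clock 20.27 tcp [0.5263 0.1267 0.1001] yaw -0.147 F [-10.1  -3.6  13.3] w 0.196 g 39.8 j [ 0.17  0.33 -0.57  1.82  0.21  1.05 -2.2 ]
```

Scaled: -0.0018 m / 0.8 = -0.0023, 0.0001 m / 0.8 = 0.0001, 0.016 rad / 6.2832 = 0.0025.

>>> move_arm:
  plan:
    - {"delta_pos":[0.0001,-0.0023,0],"turn":[0,0,0.0025],"fingers":1}
    - {"delta_pos":[0.0001,-0.0023,0],"turn":[0,0,0.0025],"fingers":1}

```text
clock: 20.52
position: [0.5266, 0.1286, 0.1001]
ee_rot: [0.997, -0.081, 0.0, 0.001]
ft_force: [-10.8, -2.3, 12.6]
grip_width: 0.198
grasp_force: 39.8
```

```bash
python3 -c "
from r import *
arc([])"
```

```text
lever angle 0.715 r 0.1097 tangential F 4.1 radial 10.2
clock 20.52 tcp [0.5266 0.1286 0.1001] yaw -0.163 F [-10.8  -2.3  12.6] w 0.198 g 39.8 j [ 0.16  0.33 -0.56  1.82  0.21  1.05 -2.22]
```

Scaled: -0.0018 m / 0.8 = -0.0023, 0.0001 m / 0.8 = 0.0001, 0.016 rad / 6.2832 = 0.0025.

>>> move_arm:
  plan:
    - {"delta_pos":[0.0001,-0.0023,0],"turn":[0,0,0.0025],"fingers":1}
    - {"delta_pos":[0.0001,-0.0023,0],"turn":[0,0,0.0025],"fingers":1}

```text
clock: 20.78
position: [0.5269, 0.1304, 0.1001]
ee_rot: [0.996, -0.089, 0.0, 0.001]
ft_force: [-10.9, -2.4, 13.7]
grip_width: 0.2
grasp_force: 39.9
```

```bash
python3 -c "
from r import *
arc([])"
```

```text
lever angle 0.732 r 0.1097 tangential F 4.4 radial 10.3
clock 20.77 tcp [0.5269 0.1304 0.1001] yaw -0.179 F [-10.9  -2.4  13.7] w 0.2 g 39.9 j [ 0.16  0.34 -0.56  1.82  0.21  1.05 -2.23]
```

Scaled: -0.0013 m / 0.8 = -0.0016, 0.012 rad / 6.2832 = 0.0019.

>>> move_arm:
  plan:
    - {"delta_pos":[0,-0.0016,0],"turn":[0,0,0.0019],"fingers":1}
    - {"delta_pos":[0,-0.0016,0],"turn":[0,0,0.0019],"fingers":1}

```text
clock: 21.02
position: [0.527, 0.1314, 0.1001]
ee_rot: [0.995, -0.095, 0.0, 0.001]
ft_force: [-12.7, -3.3, 14.2]
grip_width: 0.2
grasp_force: 40.0
```

```bash
python3 -c "
from r import *
arc([])"
```

```text
lever angle 0.74 r 0.1097 tangential F 5.7 radial 11.8
clock 21.02 tcp [0.527  0.1314 0.1001] yaw -0.191 F [-12.7  -3.3  14.2] w 0.2 g 40.0 j [ 0.15  0.34 -0.56  1.82  0.21  1.05 -2.25]
```

Scaled: -0.0013 m / 0.8 = -0.0016, 0.012 rad / 6.2832 = 0.0019.

>>> move_arm:
  plan:
    - {"delta_pos":[0,-0.0016,0],"turn":[0,0,0.0019],"fingers":1}
    - {"delta_pos":[0,-0.0016,0],"turn":[0,0,0.0019],"fingers":1}

```text
clock: 21.28
position: [0.5272, 0.1323, 0.1001]
ee_rot: [0.995, -0.101, -0.0, 0.001]
ft_force: [-12.5, -5.5, 15.1]
grip_width: 0.199
grasp_force: 40.1
```

```bash
python3 -c "
from r import *
arc([])"
```

```text
lever angle 0.749 r 0.1097 tangential F 7.9 radial 11.1
clock 21.27 tcp [0.5272 0.1323 0.1001] yaw -0.203 F [-12.5  -5.5  15.1] w 0.199 g 40.1 j [ 0.15  0.34 -0.56  1.81  0.21  1.05 -2.26]
```

Scaled: -0.001 m / 0.8 = -0.0013, 0.009 rad / 6.2832 = 0.0014.

>>> move_arm:
  plan:
    - {"delta_pos":[0,-0.0013,0],"turn":[0,0,0.0014],"fingers":1}
    - {"delta_pos":[0,-0.0013,0],"turn":[0,0,0.0014],"fingers":1}
    - {"delta_pos":[0,-0.0013,0],"turn":[0,0,0.0014],"fingers":1}

```text
clock: 21.65
position: [0.5273, 0.1329, 0.1001]
ee_rot: [0.994, -0.106, -0.0, 0.002]
ft_force: [-12.1, -6.5, 15.9]
grip_width: 0.204
grasp_force: 40.2
```

Run:
```python
from r import *
from meas import *
arc([]);run("6")
o=[]
for n,(x0,x1,y0,y1) in {"side":(270,385,130,240),"top":(200,330,130,240)}.items():
    c=dict(np.load(f"{n}6.npz"));o.append(cv2.resize(c["color"][y0:y1,x0:x1,::-1],None,fx=3.25,fy=3.25,interpolation=cv2.INTER_CUBIC))
im=np.hstack(o);cv2.imwrite("pics/m6.png",im)
# lever arm direction from top-view and side-view yellow mask
for n in("side","top"):
    c=dict(np.load(f"{n}6.npz"));m=mask(c,"yellow");P,u,v=cloud(c,m)
    g=(P[:,2]<.078)&(P[:,2]>.055)&(P[:,0]>.5)&(P[:,0]<.65)&(P[:,1]>.05)&(P[:,1]<.16)
    if g.sum()>8:
        Q=np.array([onz(c,a,b,.068)[:2] for a,b in zip(u[g],v[g])]).astype(np.float32)
        vx,vy,x,y=cv2.fitLine(Q,cv2.DIST_HUBER,0,.001,.001).ravel();an=np.degrees(np.arctan2(vy,vx)-YAW)%180+0
        d=Q.mean(0)-piv;th=np.degrees(np.arctan2(d[1],d[0])-YAW)%360
        print(n,g.sum(),"line",an,"lever rad by line",np.deg2rad(25-an)%np.pi,"by mean",np.deg2rad(205-th),np.linalg.norm(d))
```

```text
lever angle 0.754 r 0.1098 tangential F 8.8 radial 10.5
clock 21.65 tcp [0.5273 0.1329 0.1001] yaw -0.212 F [-12.1  -6.5  15.9] w 0.204 g 40.2 j [ 0.15  0.34 -0.56  1.81  0.21  1.05 -2.27]
side red 8 ry cloud mean/min/max -22.3 -25.1 -20.8 px 358.5 171.8 rx 0.6956 z 0.048 0.057
side green 31 ry cloud mean/min/max -22.3 -25.2 -19.0 px 367.5 175.8 rx 0.7256 z 0.018 0.044
top red 10 ry cloud mean/min/max -18.9 -21.0 -17.0 px 262.5 155.0 rx 0.6949 z 0.05 0.054
top green 23 ry cloud mean/min/max -18.9 -25.4 -10.8 px 262.4 147.4 rx 0.7241 z 0.015 0.049
side 77 line 162.64372 lever rad by line 0.7392566 by mean 0.7773552427224278 0.06670646537513347
top 98 line 162.13885 lever rad by line 0.7480681 by mean 0.8208698274937986 0.03376968688355759
```

View pics/m6.png

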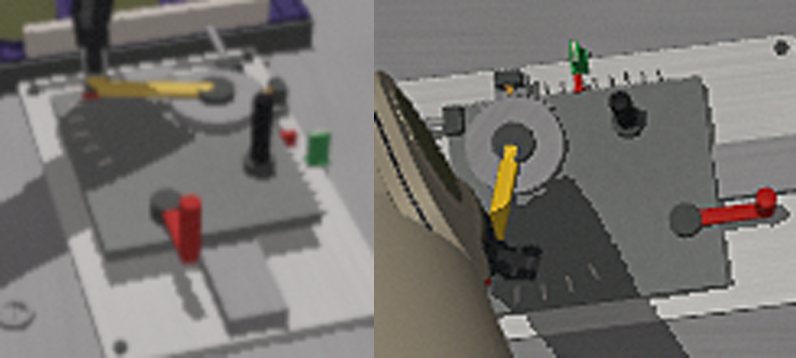

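The side view (left) shows the lever tip at (90,92), beyond the visible ticks 0-3, so it stands at tick 4. The top view (right) shows the clamp shut and the pointer level at (578,82). The angle is about 0.745 rad and the force jumped from 4.4 to 8.8 N, so the fourth click has seated.

```bash
python3 -c "
from workcell import hand_in
print(hand_in())"
```

```text
the job is handed in; nothing more can be done
None
```

I handed the job in with all steps done: the carriage pointer is level with the marker to within about 0.2 mm by camera, the clamp is shut hard against its stop, and the gripper is holding the ratchet lever at four clicks (about 0.745 rad). The robot clock read about 21.8 s; I don't have the judge's verdict.

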